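# Check the spring of the firmness gauge up to its set marker

## Robot

A 6-joint arm with a two-finger parallel gripper is mounted at the origin on a cart in front of the work surface, level with it; the furniture and walls round the work are solid. World frame = base frame: x ahead of the robot, y to its left, z up, the work surface at z = 0. Lengths are in mm, angles in rad, forces in N, time in s.
With the tool pointing down it reaches from about 375 to 925 mm from the base axis. Payload 5.7 kg.
Tool frame: the origin (TCP) lies between the finger pads; the fingertips stand 14 mm ahead of it and the grasp point (between the pads) lies 5 mm behind it; x points along the fingers, y is the direction in which the jaws open and shut, and the axes are right-handed (so a half turn about x gives the same grasp; the last joint's range is limited). The gripper opens to 85 mm and grips with 20 to 120 N. Pads are 22 mm wide; open, the fingers measure 114 mm over their backs; the gripper's body (76 mm by 85 mm) begins 54 mm behind the grasp point. The pads swing forward as they close: fully open they stand 13 mm farther back than shut.
Start: joints at [1.216, 0.359, 1.51, -0, 1.272, -0.115], TCP at [142.5, 582.802, 245.267] pointing down, gripper open.
Joint ranges: [-2.97, 2.97], [-1.01, 2.36], [0.21, 2.38], [-0.96, 4.11], [0.2, 2.71], [-2.98, 2.98]. Speed limits (rad/s): [2.39, 2.39, 3.14, 3.14, 3.14, 3.14].

## Interface

Orientations are given as a unit quaternion [x, y, z, w].
In Python, from plant import * gives the robot as it stands.
- The arm moves only by the shell command python3 -m creep 'ROWS' [FORCE]. ROWS is JSON, one flat list of numbers, 7 for each row, row after row: the turn, a rotation vector about the tool's x, y, z in degrees, then the shift along the tool's x, y, z in mm, then the closure in counts, from 0 (fully open) to 255 (shut). A call has 1 to 12 rows; each row shifts and turns the commanded pose from where the row before left it, along the tool's axes as they then stand; what a row does not reach is not made up. A row lasts 1/8 s, in which the tool goes at most 62.5 mm and 10.7 degrees, less where a joint would pass 70% of its speed; a pose out of reach is approached as far as the arm can. A call is refused whole if a number of a shift passes 62.5 or a number of a turn 10.7, either way. A call with a gripper value outside its range is refused whole. The fingers move at their own pace and stop on an object; FORCE is the grip in N (left out, the last holds). Time passes only in rows, so rows that do not move let the fingers close. It gives the time, the measured TCP pose, the force and the opening at its end, in the units of the state.
- sense(): the state, without advancing time (a new reading comes with each control period).
- camera(name): name is "side" or "top" or "wrist"; returns the picture (480x640x3 uint8, red, green, blue); there is no depth.
- get_calibration(name): a dict with "fx", "fy", "cx", "cy" (pixels), "dist_coeffs" ([k1, k2, p1, p2, k3] as OpenCV has them; the pictures are not rectified), "eye" and "attitude" of the camera in the world; the wrist camera has in their place "mount" (4x4, takes a point from camera to tool coordinates, whose origin is the TCP and whose axes are the tool frame's). Camera axes: x right, y up, looking along -z (the intrinsics and any distortion apply to the point x, -y, -z); pixel columns grow to the right and rows downward; lengths in mm; the calibration is good to about 2 mm. A picture is of the moment at which its call begins: read the wrist's pose just before it. get_calibration takes no time and is no camera call.
- sign_off(): hands the job in, once; it reports no verdict.
The state is a dict: "time": time; "q": joint angles; "qvel": joint speeds; "effort": joint torques, N m; "tool_pos": TCP position; "orientation": TCP orientation; "wrist_force": force on the tool from outside, world axes, zero at the start; "ft_torque": the same for the moment, N m; "finger_gap": finger opening in mm.
Only numpy, scipy, OpenCV 4.12 (cv2) and the standard library are available. Lean on these libraries where they do the work, as an engineer would, in place of code of your own. Each camera call takes 0.05 s, during which the arm holds its last target.

## Task

Check the bench firmness gauge before use: with a fingertip, gently push the trailing hand (the one with the upright stud) back to zero on the scale, then press down the black-capped corner of the sprung plate until the pointer reaches the set marker on the rim, to within a scale division either way, and let the plate spring back, so that the trailing hand is left showing the marker. Only push and press: do not grip the stud, do not shift the marker, and leave the jar, the two brass weights and the timer alone.

Things in the scene. Friction and masses are not known exactly. Their poses are not given: they have to be found in the camera images.
- gauge: the firmness gauge, fixed: grey bed 190 (x) by 350 (y) mm, under 75 mm high at rest but for the stud. Origin: centre of its underside, on the table; x away from the operator, y to its left, z up. Left half: square aluminium plate, 140 mm, top at 61 mm, tilting on two ball pillars under its front right and rear left corners. Right half: housing with the scale face
- scale_pivot (a point): pivot of both hands on the level white scale face (48 mm above the table), at (-55, -90) mm in the gauge's frame. The scale fans out from it, away from the operator: zero lies 45 degrees to the left of the gauge's x, readings grow clockwise seen from above, 10 divisions of 0.15 rad, every fifth stroke longer
- press_cap (a point): top centre of the black domed cap (25 mm wide, 9 mm high) on the sprung front left corner of the plate; at rest at (-58, 143, 71) mm in the gauge's frame, 82 mm from the hinge line. Pressed straight down it moves at about 2 N, sinks about 20 mm at most (about 9 N) and springs back. 1 mm down turns the pointer by about 0.073 rad (6 mm at its tip)
- plate (a joint): tilt of the sprung plate about its hinge line (the diagonal over the two ball pillars), rad: 0 at rest, grows as the capped corner is pressed, stop at 0.25
- pointer_tip (a point): tip of the black pointer (the lower hand), 84 mm from the pivot and 52 mm above the table; the plate drives it, turning it 6 rad for each rad of tilt; at zero while the plate is at rest
- trailing_hand (a joint): reading of the trailing hand, rad: 0 at zero (over the resting pointer), grows clockwise seen from above, at most 1.5. The dark steel hand lies above the pointer on the same pivot; light friction keeps it where it is left; the rising pointer pushes it along and leaves it at the highest reading; it can be pushed back as far as the pointer
- trail_tip (a point): tip of the trailing hand, 84 mm from the pivot and 58 mm above the table
- stud_top (a point): top centre of the upright round finger stud (10 mm thick, top 82 mm above the table, free for its upper 20 mm) on the trailing hand, 60 mm from the pivot; about 0.3 N at the stud moves the hand
- marker_nose (a point): inner point of the set marker, a small dark rider (16 mm wide, brass screw on top) clamped on the rim of the scale; 94.5 mm from the pivot, 52 mm above the table (the rider: out to 112 mm, 60 mm above the table). x axis outwards from the pivot, y axis towards lower readings: a tip straight inward of the nose has y = 0 in its frame
- jar_c: sample jar with a white lid, 52 mm wide, 62 mm high, to the left of the gauge; origin at the centre of its underside
- weight_1: brass weight, 26 mm wide, 28 mm high, in front of the gauge; origin at the centre of its underside
- weight_2: brass weight, 20 mm wide, 22 mm high, in front of the gauge; origin at the centre of its underside
- timer: white kitchen timer, 66 x 62 x 20 mm, to the right of the gauge; origin at the centre of its underside

How it is judged:
By the outcome, as a careful person would: the job done as asked, in the order asked, and still so for the second after the job is handed in, with the robot touching nothing.
It also fails if it takes over 54 s, if anything falls off the work surface, if the arm or the gripper's body presses on something with over 40 N, if the wrist force passes 120 N, or if a joint passes its speed limit or range.

## Working session

There is one attempt and no reset: what is moved stays moved. The work goes in short steps, Python scripts to look and compute and a shell command to move; the robot and the scene stay as the last step left them, time stands still between calls to the robot, and variables do not carry over. Pictures are saved under pics/ and viewed, and the job is handed in when it is done.

```bash
ls; mkdir -p pics; python3 - <<'E'
from plant import *
import cv2
print(sense())
for n in ["side","top","wrist"]:
    c=get_calibration(n); print(n,c)
    cv2.imwrite(f"pics/{n}0.png",cv2.cvtColor(camera(n),cv2.COLOR_RGB2BGR))
E
```

```text
pics
{'time': 0.0, 'q': array([ 1.21590164e+00,  3.59504469e-01,  1.51143831e+00,  2.48500816e-05,
        1.27247940e+00, -1.15120541e-01]), 'qvel': array([ 0.00053757,  0.00010596, -0.00015595, -0.00041668,  0.00114074,
        0.00064208]), 'effort': array([ 4.24162172e-04, -5.27614546e+01, -2.78633112e+01, -3.81061946e-04,
        1.30001354e-02,  4.15821353e-05]), 'tool_pos': array([142.27422142, 582.22022965, 244.45162977]), 'orientation': array([ 0.08394547,  0.70218945, -0.08519968,  0.70187189]), 'wrist_force': array([ 0.20259474, -1.1036152 , -0.42245936]), 'ft_torque': array([-0.03927956, -0.01427088, -0.02057518]), 'finger_gap': 85.08935022229183}
side {'fx': 496.29306663971727, 'fy': 496.29306663971727, 'cx': 319.2378541814337, 'cy': 239.2404503031682, 'dist_coeffs': array([-0.03011689,  0.        ,  0.        ,  0.        ,  0.        ]), 'eye': array([   1.3509634 , -751.85213877,  434.76577382]), 'attitude': array([ 0.55024978, -0.17514385, -0.25130581,  0.77678517])}
top {'fx': 514.8926118257343, 'fy': 514.8926118257343, 'cx': 313.66384318940493, 'cy': 243.7660802792179, 'dist_coeffs': array([0.04760097, 0.        , 0.        , 0.        , 0.        ]), 'eye': array([ 384.96367655,   12.1112185 , 1010.93520827]), 'attitude': array([ 0.06964523, -0.07153334, -0.6979881 ,  0.70911574])}
wrist {'fx': 348.2688179477301, 'fy': 348.2688179477301, 'cx': 321.9739848945891, 'cy': 232.78806724803388, 'dist_coeffs': array([-0.03973249,  0.        ,  0.        ,  0.        ,  0.        ]), 'mount': array([[ 8.84962458e-05,  3.28731794e-01, -9.44423316e-01,
        -1.28809811e+02],
       [ 9.99999735e-01, -7.11690396e-04, -1.54018898e-04,
         8.58838628e-02],
       [-7.22767912e-04, -9.44423052e-01, -3.28731770e-01,
        -8.46791591e+01],
       [ 0.00000000e+00,  0.00000000e+00,  0.00000000e+00,
         1.00000000e+00]])}
```

View pics/top0.png

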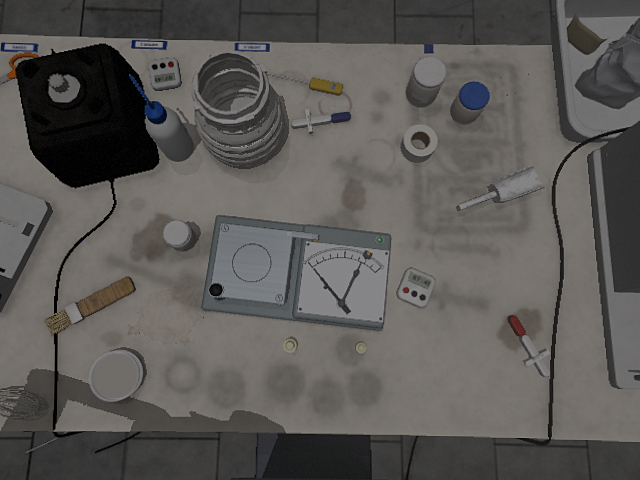

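View pics/side0.png

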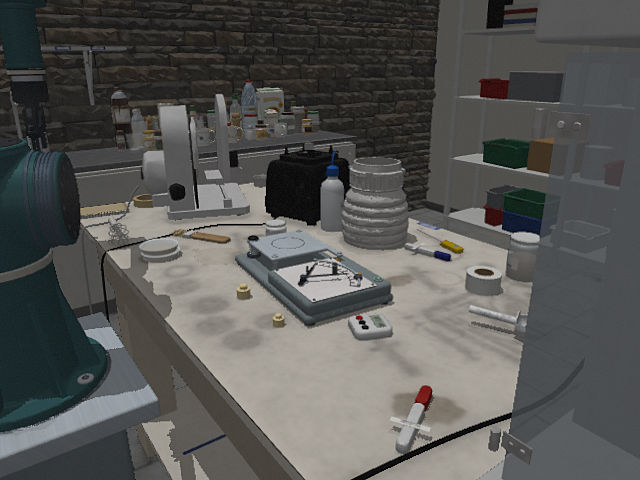

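View pics/wrist0.png

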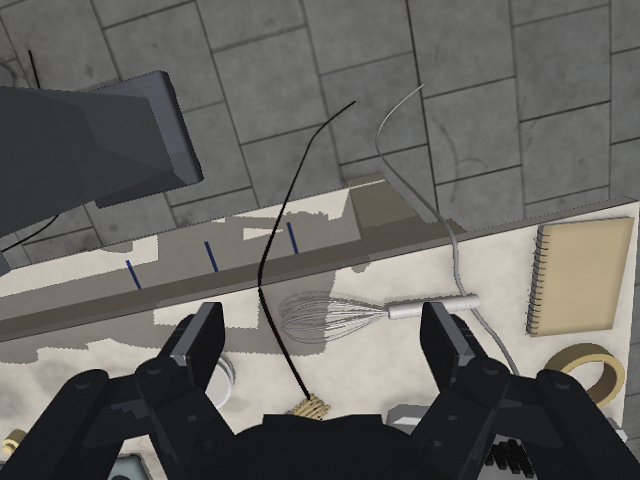

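```bash
cat > h.py <<'E'
import numpy as np, cv2
from scipy.spatial.transform import Rotation as R
from plant import *
def cam(n, s=None):
    c=get_calibration(n); K=np.array([[c['fx'],0,c['cx']],[0,c['fy'],c['cy']],[0,0,1]]); d=np.array(c['dist_coeffs'])
    if n=='wrist':
        T=np.eye(4);T[:3,:3]=R.from_quat(s['orientation']).as_matrix();T[:3,3]=s['tool_pos']; T=T@c['mount']
        return K,d,T[:3,3],T[:3,:3]
    return K,d,np.array(c['eye']),R.from_quat(c['attitude']).as_matrix()
def ray(C,uv):
    K,d,e,Rm=C
    p=cv2.undistortPoints(np.array(uv,float).reshape(-1,1,2),K,d).reshape(-1,2)
    v=np.c_[p[:,0],-p[:,1],-np.ones(len(p))]@Rm.T
    return e,v
def onz(C,uv,z):
    e,v=ray(C,uv); z=np.broadcast_to(z,len(v)); return e+v*((z-e[2])/v[:,2])[:,None]
def proj(C,P):
    K,d,e,Rm=C
    q=(np.array(P,float).reshape(-1,3)-e)@Rm; q=q*[1,-1,-1]
    return cv2.projectPoints(q,np.zeros(3),np.zeros(3),K,d)[0].reshape(-1,2)
def tri(Ca,ua,Cb,ub):
    e1,v1=ray(Ca,[ua]);e2,v2=ray(Cb,[ub]);v1=v1[0];v2=v2[0]
    s=np.linalg.lstsq(np.c_[v1,-v2],e2-e1,rcond=None)[0]
    a=e1+s[0]*v1;b=e2+s[1]*v2; return (a+b)/2,np.linalg.norm(a-b)
def save(name,img): cv2.imwrite(f"pics/{name}.png",cv2.cvtColor(img,cv2.COLOR_RGB2BGR))
def crop(img,x,y,w,h,k): return cv2.resize(img[y:y+h,x:x+w],None,fx=k,fy=k,interpolation=cv2.INTER_CUBIC)
E
python3 - <<'E'
import cv2
im=cv2.imread('pics/top0.png'); cv2.imwrite('pics/topc.png',cv2.resize(im[205:360,195:395],None,fx=4,fy=4,interpolation=2)[:600])
cv2.imwrite('pics/topc2.png',cv2.resize(im[235:325,295:395],None,fx=6,fy=6,interpolation=2))
im=cv2.imread('pics/side0.png'); cv2.imwrite('pics/sidec.png',cv2.resize(im[220:340,230:400],None,fx=4,fy=4,interpolation=2))
E
```

```text
(no output)
```

View pics/topc.png

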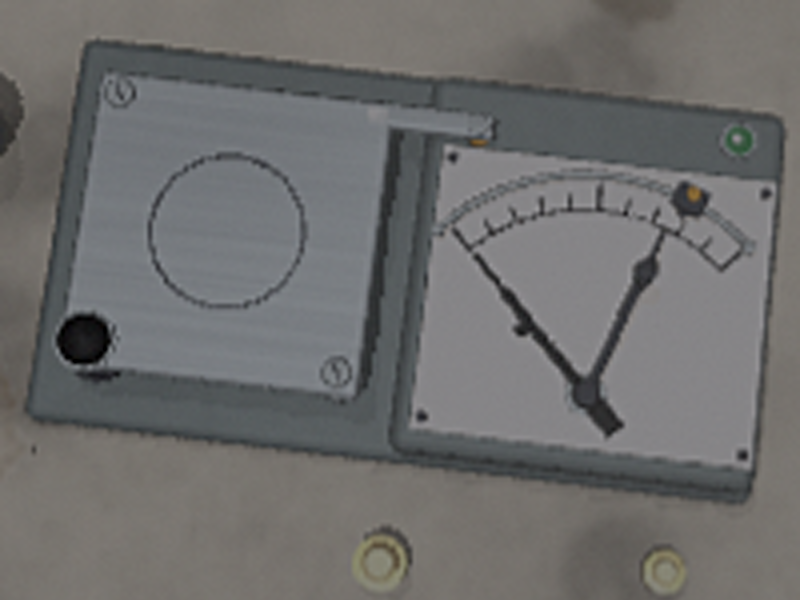

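View pics/topc2.png

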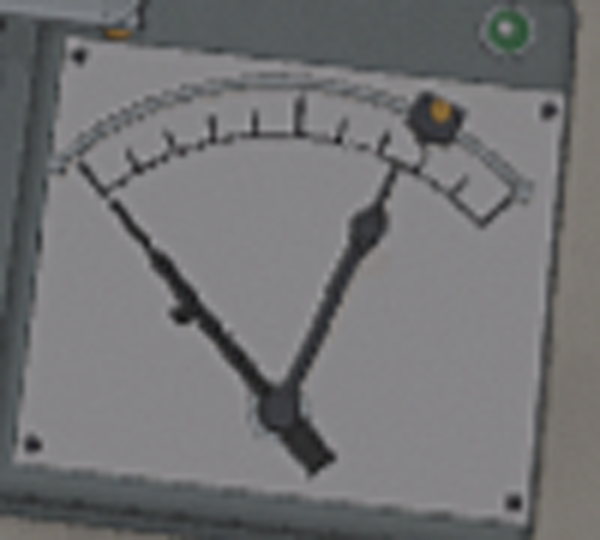

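View pics/sidec.png

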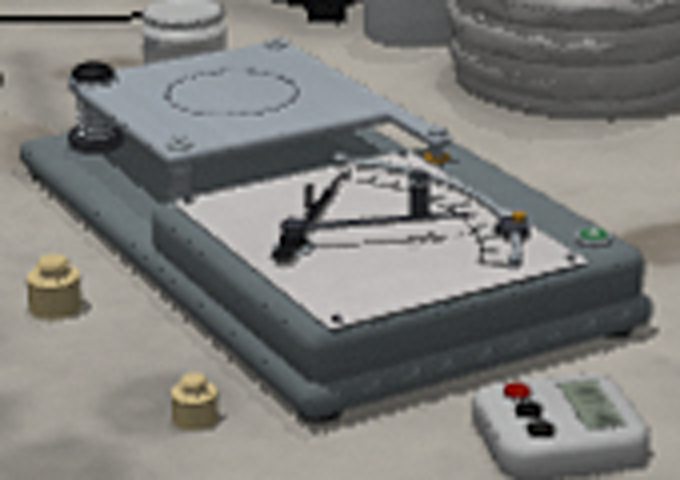

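```bash
python3 - <<'E'
from h import *
C=cam('top')
f=lambda x,y:[(x+.5)/4+195-.5,(y+.5)/4+205-.5]
g=lambda x,y:[(x+.5)/4+230-.5,(y+.5)/4+220-.5]
pts={'cap':(f(84,338),70),'pivot':(f(586,393),60),'stud':(f(648,268),80),'trailtip':(f(664,232),58),'nose':(f(682,226),52),'screw':(f(691,196),60),'ptip':(f(454,231),52),'lug':(f(522,328),60)}
W={k:onz(C,[p],z)[0] for k,(p,z) in pts.items()}
for k in W: print(k,W[k].round(1))
v=(W['cap']-W['pivot'])[:2]; th=np.arctan2(v[1],v[0])-np.arctan2(233,-3); print('len',np.hypot(*v),'yaw',np.degrees(th))
for k in W:
    d=W[k]-W['pivot']; a=np.arctan2(d[1],d[0])-th; print(k,'r',np.hypot(*d[:2]).round(1),'reading',round(np.pi/4-a,3))
S=cam('side'); print(tri(C,pts['cap'][0],S,g(94,70)))
print(tri(C,pts['stud'][0],S,g(420,176)))
s=sense(); print(R.from_quat(s['orientation']).as_matrix().round(3))
E
```

```text
cap [488.3 188.8  70. ]
pivot [467.6 -41.2  60. ]
stud [523.1 -68.1  80. ]
trailtip [543.5 -77.5  58. ]
nose [547.5 -86.6  52. ]
screw [560.5 -90.   60. ]
ptip [543.4  20.9  52. ]
lug [497.1 -11.4  60. ]
len 230.9521831077875 yaw -5.881643550632777
cap r 231.0 reading -0.798
pivot r 0.0 reading 0.683
stud r 61.7 reading 1.134
trailtip r 84.2 reading 1.129
nose r 91.9 reading 1.199
screw r 105.0 reading 1.167
ptip r 98.0 reading -0.004
lug r 41.9 reading -0.107
(array([489.79604225, 188.05071506,  69.97648714]), np.float64(3.4374862650246545))
(array([523.81267629, -68.59557232,  82.32829702]), np.float64(2.5127742353137936))
[[-0.001  0.237  0.971]
 [-0.001  0.971 -0.237]
 [-1.    -0.001 -0.   ]]
```

```bash
python3 -m creep '[-8.5,0,0,0,0,0,255,-8.5,0,0,0,0,0,255,-8.5,0,0,0,0,0,255,0,0,0,0,-20,50,255,0,0,0,0,-20,50,255,0,0,0,0,-20,50,255]' 20; python3 - <<'E'
from h import *
s=sense(); M=R.from_quat(s['orientation']).as_matrix(); print(s['tool_pos'],M.round(3),s['q'],s['finger_gap'])
print(M.T@(np.array([560,-90,200])-s['tool_pos']))
E
```

```text
time: 0.9
tool_pos: [302.8, 554.2, 245.0]
orientation: [-0.073, 0.703, 0.073, 0.703]
wrist_force: [-0.8, 0.6, 0.5]
finger_gap: -0.1
[302.78262437 554.18876593 244.99180113] [[-0.    -0.204  0.979]
 [-0.     0.979  0.204]
 [-1.    -0.    -0.   ]] [ 9.61414989e-01  4.04386489e-01  1.43854924e+00  3.81685760e-05
  1.29917985e+00 -8.15316612e-01] -0.116316636832036
[  45.16972393 -683.15749567  120.08221684]
```

```bash
python3 -m creep '[0,0,0,0,-57,10,255,0,0,0,0,-57,10,255,0,0,0,0,-57,10,255,0,0,0,0,-57,10,255,0,0,0,0,-57,10,255,0,0,0,0,-57,10,255,0,0,0,0,-57,10,255,0,0,0,0,-57,10,255,0,0,0,0,-57,10,255,0,0,0,10,-57,10,255,0,0,0,10,-57,10,255,0,0,0,10,-57,10,255]'; python3 - <<'E'
from h import *
s=sense(); M=R.from_quat(s['orientation']).as_matrix(); print(s['tool_pos'],s['q'])
save('w1',camera('wrist')); save('t1',camera('top'))
E
```

```text
time: 2.4
tool_pos: [558.8, -92.4, 214.9]
orientation: [-0.072, 0.703, 0.072, 0.703]
wrist_force: [0.6, 0.2, -0.4]
finger_gap: -0.0
[558.84373772 -92.41140799 214.89480756] [-2.85894511e-01  3.40508807e-01  1.62110900e+00  1.27652136e-04
  1.18005317e+00 -2.06172884e+00]
```

View pics/w1.png

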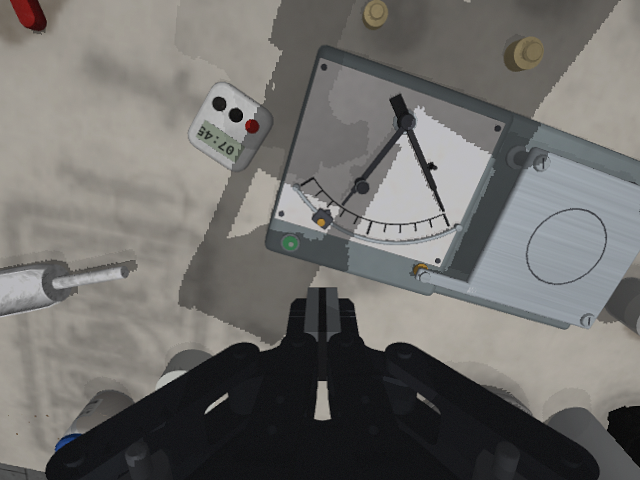

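View pics/t1.png

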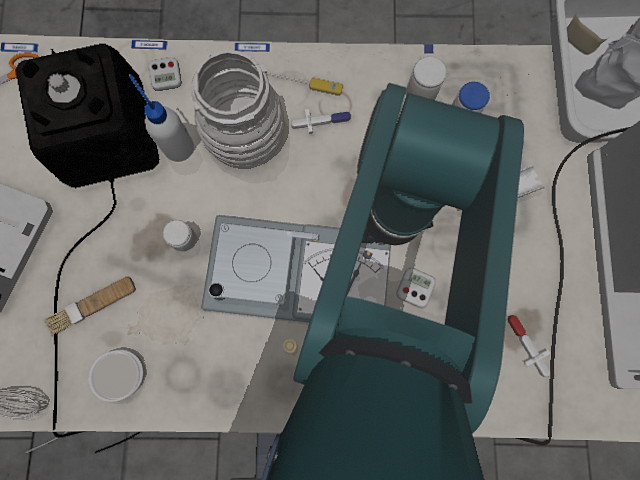

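```bash
python3 - <<'E'
import cv2
im=cv2.imread('pics/w1.png'); cv2.imwrite('pics/w1c.png',cv2.resize(im[85:265,270:480],None,fx=3.6,fy=3.6,interpolation=2)[:600])
cv2.imwrite('pics/w1d.png',cv2.resize(im[160:240,285:385],None,fx=7,fy=7,interpolation=2)[:600])
E
```

```text
(no output)
```

View pics/w1c.png

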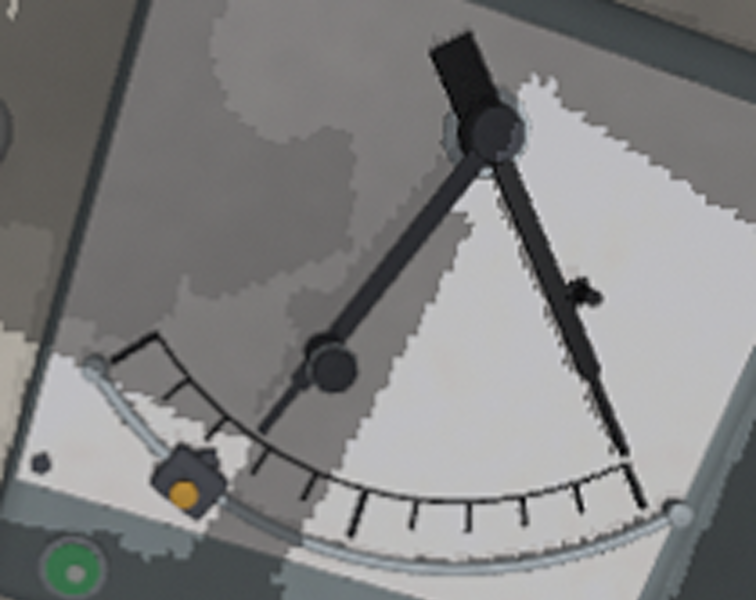

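View pics/w1d.png

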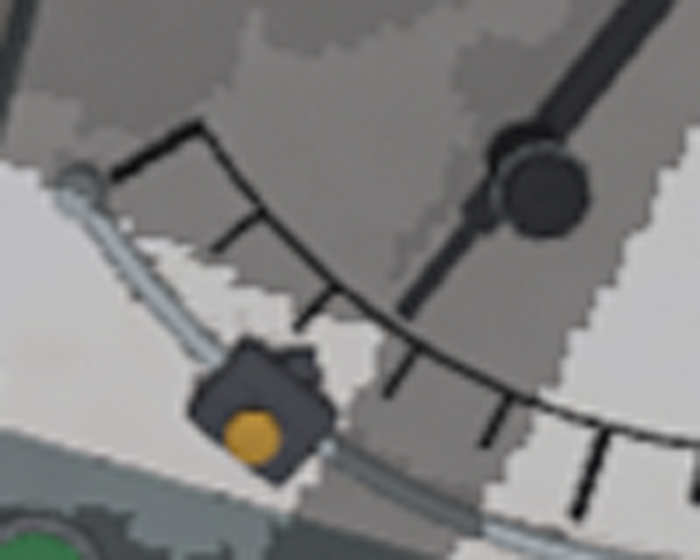

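```bash
cat > m.py <<'E'
from h import *
from scipy.optimize import least_squares
s={'tool_pos':np.array([558.84373772,-92.41140799,214.89480756]),'orientation':np.array([-0.072,0.703,0.072,0.703])}
q=np.array([-0.0723,0.7034,0.0723,0.7034]); s['orientation']=q/np.linalg.norm(q)
s['orientation']=sense()['orientation'] if abs(sense()['tool_pos'][0]-558.8)<1 else s['orientation']
print(s['orientation'])
C=cam('wrist',s)
a=lambda x,y:[(x+.5)/3.6+270-.5,(y+.5)/3.6+85-.5]
b=lambda x,y:[(x+.5)/7+285-.5,(y+.5)/7+160-.5]
st=[(626,463),(574,487),(521,498),(469,502),(415,500),(365,491),(317,474),(268,450),(229,420),(188,381),(157,335)]
P=onz(C,[a(*p) for p in st],48)[:,:2]; n=np.arange(11)*.15
def f(v):
    an=np.pi/4+v[2]-n; return (P-(v[:2]+v[3]*np.c_[np.cos(an),np.sin(an)])).ravel()
r=least_squares(f,[468,-41,-.1,80]); px,py,th,rr=r.x
print('pivot',r.x.round(3),'yawdeg',np.degrees(th),'rms',np.sqrt(np.mean(r.fun**2)))
for k,p,z in [('nose',b(308,358),52),('screw',b(253,437),62),('rider_mid',b(270,410),60),('trailtip',b(403,315),58),('stud',b(543,195),82),('pivottop',a(494,130),64),('ptip',a(626,452),52),('lug',a(590,290),60)]:
    w=onz(C,[p],z)[0]; d=w[:2]-[px,py]; print(k,w.round(1),'r',np.hypot(*d).round(1),'read',(np.pi/4+th-np.arctan2(d[1],d[0])).round(3))
M=np.array([[np.cos(th),-np.sin(th)],[np.sin(th),np.cos(th)]])
o=np.array([px,py])-M@[-55,-90]; print('origin',o,'cap',o+M@[-58,143])
for rd in (0,.5,1.13): 
    an=np.pi/4+th-rd; print(rd,'stud at',px+60*np.cos(an),py+60*np.sin(an))
E
python3 m.py
```

```text
[-0.07230008  0.70340081  0.07230008  0.70340081]
pivot [ 4.69707e+02 -4.27390e+01 -9.70000e-02  8.74430e+01] yawdeg -5.5760600756591545 rms 0.2880420641827876
nose [554.3 -87.5  52. ] r 95.7 read 1.175
screw [562.7 -92.7  62. ] r 105.5 read 1.181
rider_mid [559.5 -91.2  60. ] r 102.1 read 1.183
trailtip [545.1 -77.8  58. ] r 83.2 read 1.124
stud [523.  -68.6  82. ] r 59.3 read 1.139
pivottop [468.6 -44.5  64. ] r 2.1 read 2.824
ptip [533.3  10.5  52. ] r 82.9 read -0.009
lug [497.2 -12.7  60. ] r 40.7 read -0.141
origin [533.19201124  41.49134009] cap [489.36135109 189.4503656 ]
0 stud at 516.0553293377152 -4.63539988598427
0.5 stud at 528.6491610172609 -31.5203577252034
1.13 stud at 523.9431003794618 -68.39928034268051
```

```bash
python3 -m creep '[0,0,0,0,-3,-20,255,0,0,0,0,-3,-20,255,0,0,0,40,0,0,255,0,0,0,40,0,0,255,0,0,0,30,0,0,255,0,0,0,12,0,0,255,0,0,0,12,0,0,255,0,0,0,0,0,0,255,0,0,0,0,0,0,255]'; python3 - <<'E'
from h import *
s=sense(); M=R.from_quat(s['orientation']).as_matrix(); print(s['tool_pos'],s['wrist_force'])
save('w2',camera('wrist')); save('s2',crop(camera('side'),230,150,250,190,3))
E
```

```text
time: 3.62
tool_pos: [521.2, -104.8, 82.1]
orientation: [-0.073, 0.703, 0.072, 0.704]
wrist_force: [0.6, 0.0, 1.4]
finger_gap: 0.4
[ 521.19712264 -104.76581383   82.14084631] [0.58028118 0.03358963 1.41514689]
```

View pics/w2.png

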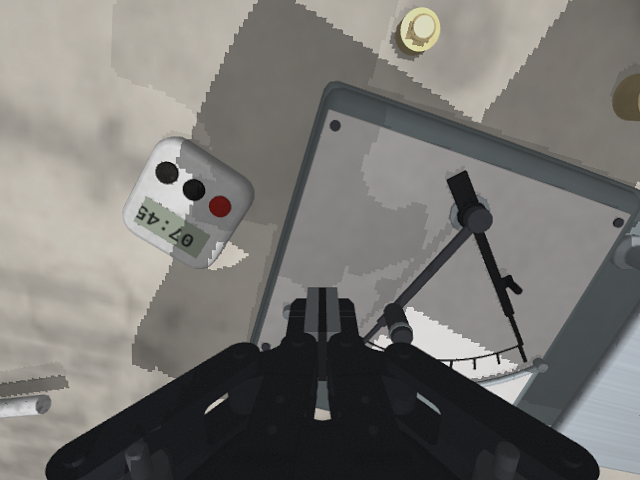

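View pics/s2.png

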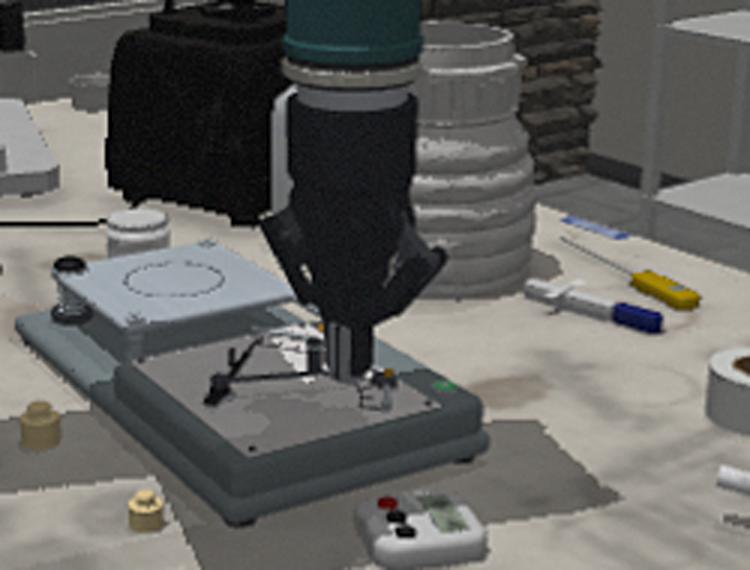

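```bash
python3 -m creep '[0,0,0,0,0,7,255,0,0,0,0,0,7,255,0,0,0,0,6,0,255,0,0,0,0,5,0,255,0,0,0,0,5,0,255,0,0,0,0,5,0,255,0,0,0,0,5,0,255,0,0,0,0,5,0,255,0,0,0,0,5,0,255,0,0,0,0,5,0,255,0,0,0,0,5,0,255,0,0,0,0,0,0,255]'; python3 - <<'E'
from h import *
s=sense(); M=R.from_quat(s['orientation']).as_matrix(); print(s['tool_pos'],s['wrist_force'])
save('w3',camera('wrist'))
E
```

```text
time: 5.22
tool_pos: [524.5, -56.2, 81.2]
orientation: [-0.073, 0.704, 0.073, 0.703]
wrist_force: [-0.3, -0.2, -0.2]
finger_gap: -0.2
[524.49843411 -56.22997784  81.23996124] [-0.27695653 -0.15169556 -0.15018099]
```

View pics/w3.png

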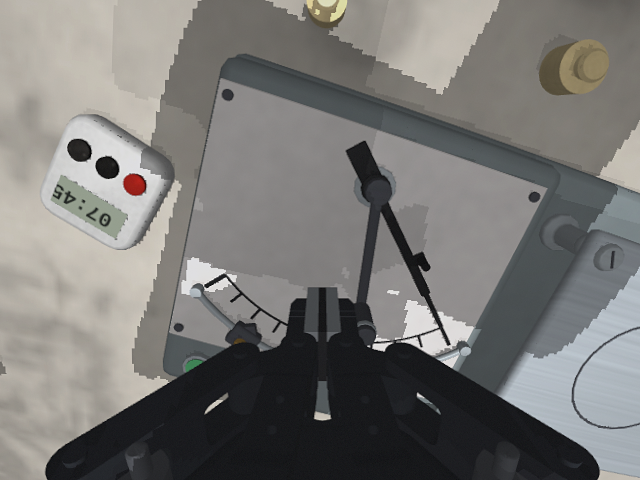

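```bash
python3 -m creep '[0,0,0,0,5,0,255,0,0,0,0,5,0,255,0,0,0,0,5,0,255,0,0,0,0,5,0,255,0,0,0,0,5,0,255,0,0,0,0,0,0,255]'; python3 - <<'E'
from h import *
s=sense(); print(s['tool_pos'],s['wrist_force'])
save('w4',crop(camera('wrist'),200,90,250,190,3.2))
E
```

```text
time: 6.02
tool_pos: [519.6, -31.8, 81.3]
orientation: [-0.073, 0.703, 0.073, 0.703]
wrist_force: [0.4, -0.0, -0.3]
finger_gap: -0.1
[519.58340442 -31.78762478  81.28191835] [ 0.3661669  -0.03943807 -0.29126216]
```

View pics/w4.png

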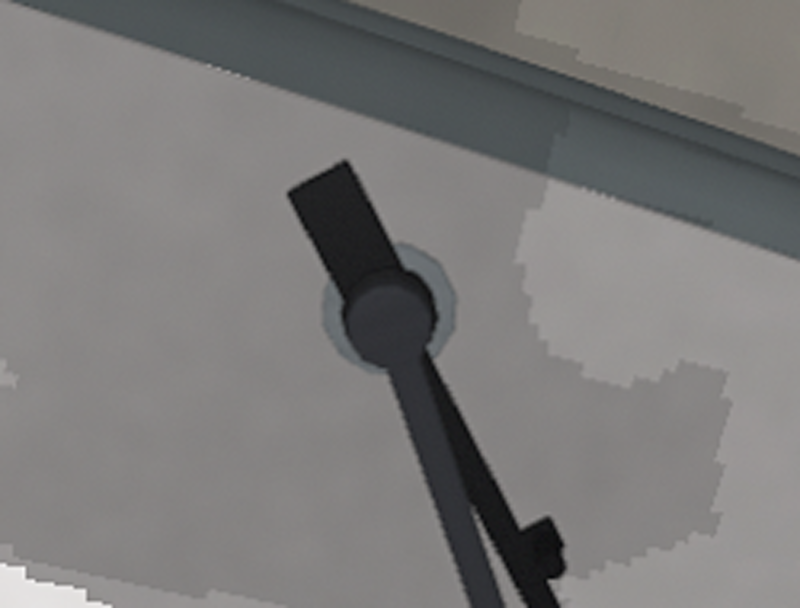

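```bash
python3 -m creep '[0,0,0,0,3,0,255,0,0,0,0,2,0,255,0,0,0,0,1,0,255,0,0,0,0,0,0,255]'; python3 - <<'E'
from h import *
s=sense(); print(s['tool_pos'],s['wrist_force'])
save('w5',crop(camera('wrist'),200,90,250,190,3.2))
E
```

```text
time: 6.58
tool_pos: [518.6, -26.3, 81.3]
orientation: [-0.072, 0.703, 0.072, 0.703]
wrist_force: [-0.3, 0.8, 0.3]
finger_gap: -0.1
[518.56702624 -26.25545357  81.29617013] [-0.34916805  0.81799965  0.2897385 ]
```

View pics/w5.png

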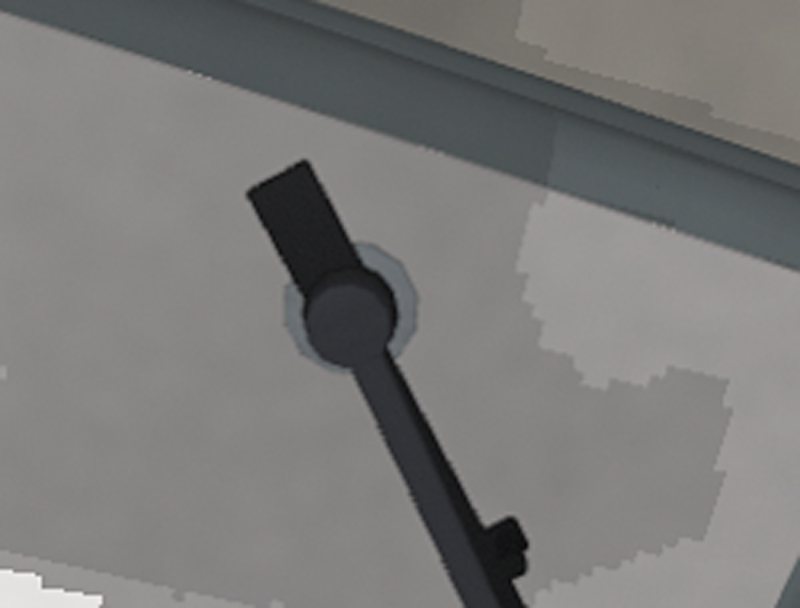

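```bash
python3 -m creep '[0,0,0,0,1,0,255,0,0,0,0,0,0,255]'; python3 - <<'E'
from h import *
s=sense(); print(s['tool_pos'],s['wrist_force'])
save('w6',crop(camera('wrist'),200,90,250,190,3.2))
E
```

```text
time: 6.88
tool_pos: [518.3, -25.3, 81.3]
orientation: [-0.072, 0.703, 0.072, 0.703]
wrist_force: [-0.5, 0.1, 0.2]
finger_gap: -0.3
[518.33921476 -25.33902574  81.32413006] [-0.51119146  0.13322713  0.20695661]
```

View pics/w6.png

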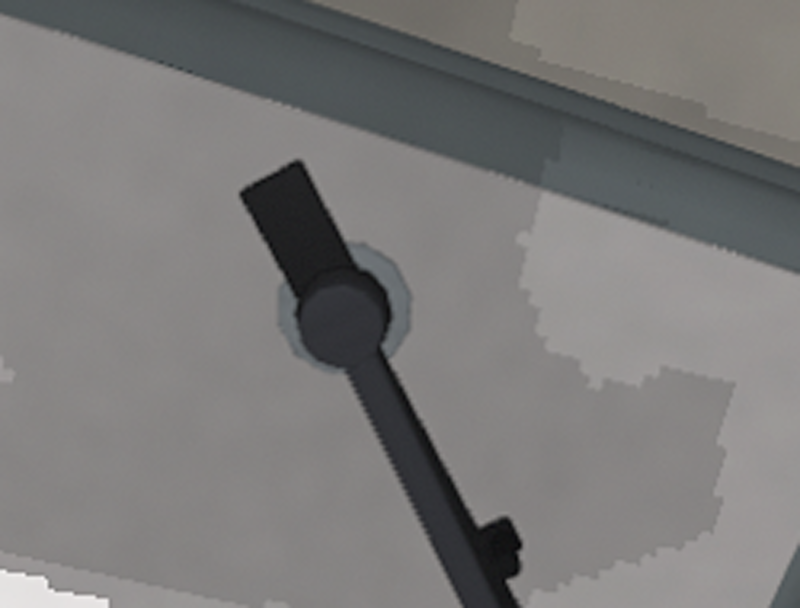

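```bash
python3 -m creep '[0,0,0,0,1,0,255,0,0,0,0,0,0,255]'; python3 - <<'E'
from h import *
s=sense(); print(s['tool_pos'],s['wrist_force'])
save('w7',crop(camera('wrist'),200,90,250,190,3.2))
E
```

```text
time: 7.18
tool_pos: [518.1, -24.3, 81.3]
orientation: [-0.072, 0.703, 0.072, 0.703]
wrist_force: [0.3, -0.7, 0.1]
finger_gap: -0.1
[518.08662843 -24.31973626  81.30028232] [ 0.31408025 -0.66428006  0.12221649]
```

View pics/w7.png

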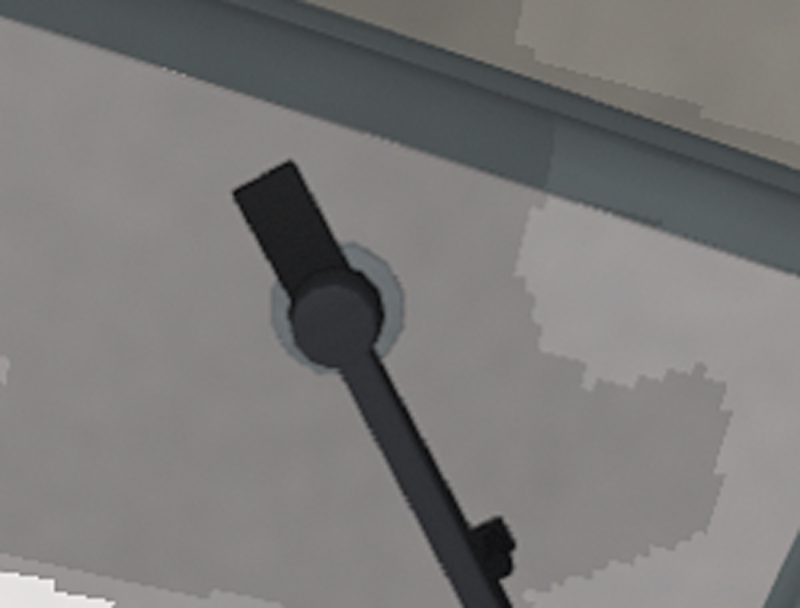

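```bash
python3 -m creep '[0,0,0,0,-20,0,255,0,0,0,0,-30,0,255,0,0,0,-45,-10,15,255,0,0,0,-45,-5,15,255,0,0,0,-45,0,0,255,0,0,0,0,0,0,255]'; python3 - <<'E'
from h import *
s=sense(); print(s['tool_pos'],s['orientation'],s['wrist_force'])
im=camera('wrist');save('w8f',im); save('w8',crop(im,230,60,260,200,3))
E
```

```text
time: 7.98
tool_pos: [564.0, -84.0, 220.4]
orientation: [-0.073, 0.701, 0.071, 0.706]
wrist_force: [0.7, 0.2, -0.1]
finger_gap: -0.2
[563.95868865 -84.01977832 220.40215642] [-0.07347679  0.70058963  0.07099759  0.7062115 ] [ 0.74700702  0.15613367 -0.08929149]
```

View pics/w8.png

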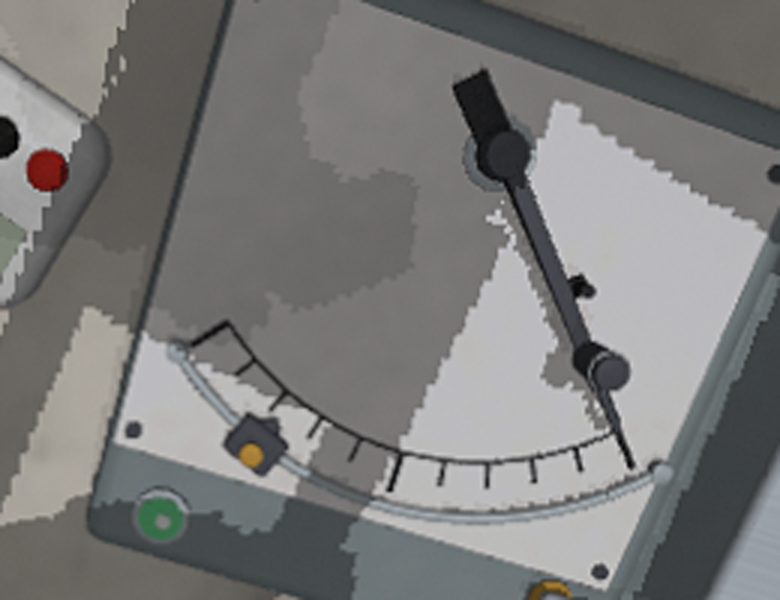

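```bash
python3 - <<'E'
from h import *
s=sense(); C=cam('wrist',s)
f=lambda x,y:[(x+.5)/3+230-.5,(y+.5)/3+60-.5]
p=np.array([469.7,-42.7]);th=-.097
for k,q,z in [('stud',f(609,371),82),('tip',f(616,430),58),('0 stroke in',f(613,433),48),('0 out',f(631,467),48),('5in',f(401,456),48),('screw',f(252,456),62),('piv',f(502,153),64)]:
    w=onz(C,[q],z)[0];d=w[:2]-p; print(k,w.round(1),np.hypot(*d).round(1),(np.pi/4+th-np.arctan2(d[1],d[0])).round(3))
im=camera('wrist'); save('w8c',crop(im,400,120,60,100,6))
E
```

```text
stud [513.2  -6.8  82. ] 56.4 -0.001
tip [532.2   8.8  58. ] 81.0 -0.001
0 stroke in [535.1  12.   48. ] 85.2 -0.008
0 out [544.   20.5  48. ] 97.5 -0.017
5in [554.9 -47.7  48. ] 85.3 0.747
screw [559.9 -91.4  62. ] 102.5 1.184
piv [467.  -44.6  64. ] 3.3 3.232
```

View pics/w8c.png

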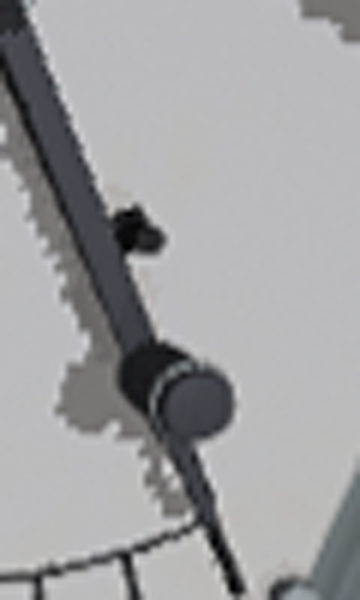

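```bash
python3 -m creep '[0,0,0,0,47,-3,255,0,0,0,0,47,-3,255,0,0,0,0,47,-3,255,0,0,0,0,47,-3,255,0,0,0,0,47,-3,255,0,0,0,0,47,-2,255,0,0,0,40,0,0,255,0,0,0,40,0,0,255,0,0,0,0,0,0,255,0,0,0,0,0,0,255]'; python3 - <<'E'
from h import *
s=sense(); M=R.from_quat(s['orientation']).as_matrix(); print(s['tool_pos'],s['wrist_force'],M.round(3))
print(M.T@(np.array([489.3,189,90])-s['tool_pos']))
save('w9',camera('wrist')); im=camera('top'); save('t9',im); save('t9c',crop(im,195,205,200,150,4)); save('s9',crop(camera('side'),200,120,250,190,3))
E
```

```text
time: 9.32
tool_pos: [486.8, 190.4, 136.4]
orientation: [-0.072, 0.704, 0.072, 0.703]
wrist_force: [0.6, -0.2, 0.6]
finger_gap: -0.1
[486.78737362 190.37447003 136.4113535 ] [ 0.62039654 -0.15312179  0.57899594] [[-0.001 -0.203  0.979]
 [-0.     0.979  0.203]
 [-1.    -0.    -0.001]]
[46.40989813 -1.84897018  2.21784992]
```

View pics/w9.png

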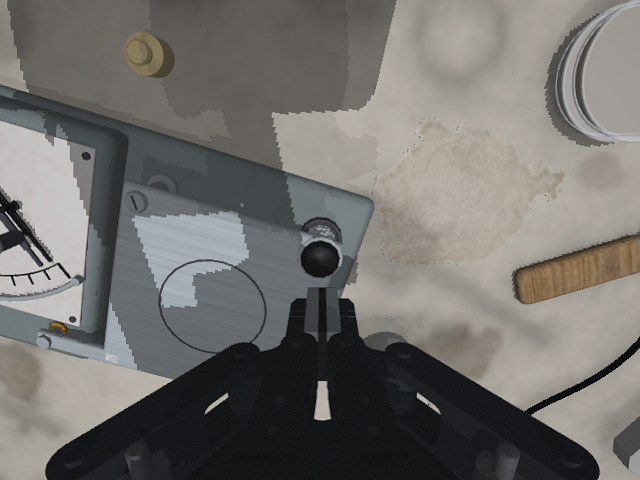

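View pics/t9c.png

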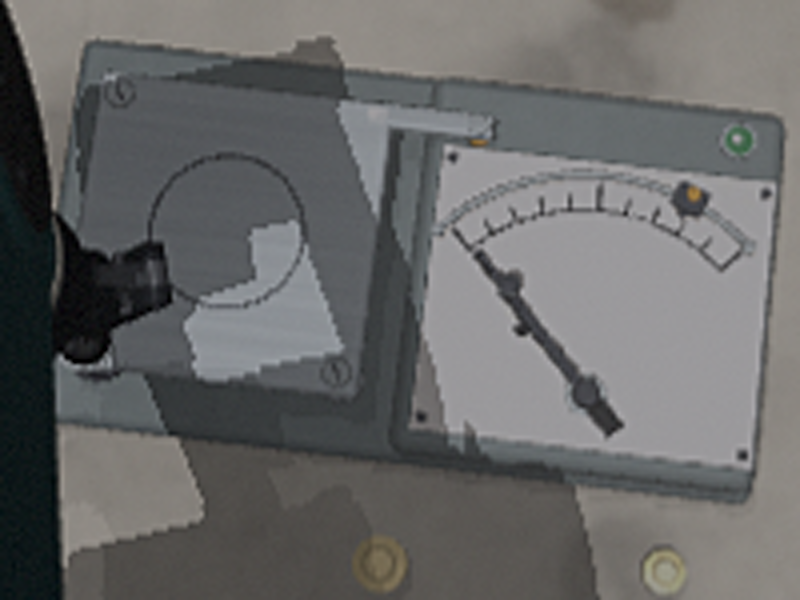

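View pics/s9.png

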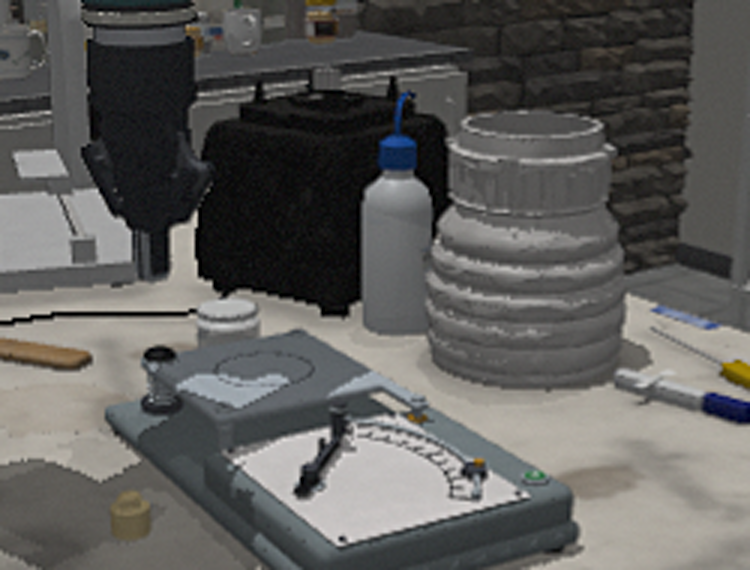

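```bash
python3 - <<'E'
from h import *
s=sense(); C=cam('wrist',s); M=R.from_quat(s['orientation']).as_matrix()
w=onz(C,[(321.5,257.5)],68)[0]; print(w, M.T@(w-s['tool_pos']))
E
```

```text
[488.6556904  190.65607987  68.        ] [69.66518106 -0.24120226  0.60787542]
```

```bash
python3 -m creep '[0,0,0,20,-1,1.5,255,0,0,0,20,0,0,255,0,0,0,7,0,0,255,0,0,0,0,0,0,255,0,0,0,2,0,0,255,0,0,0,0,0,0,255]'; python3 -m creep '[0,0,0,2,0,0,255,0,0,0,2,0,0,255,0,0,0,2,0,0,255,0,0,0,0,0,0,255]';python3 - <<'E'
from h import *
s=sense();print(s['tool_pos'],s['wrist_force'])
im=camera('top'); save('t10c',crop(im,295,235,100,90,6))
save('w10',camera('wrist'))
E
```

```text
time: 10.22
tool_pos: [488.7, 190.1, 87.8]
orientation: [-0.072, 0.703, 0.072, 0.704]
wrist_force: [-0.5, 0.9, -0.5]
finger_gap: -0.2
time: 10.72
tool_pos: [488.3, 190.4, 81.3]
orientation: [-0.072, 0.703, 0.073, 0.703]
wrist_force: [-0.3, 1.9, 3.7]
finger_gap: -0.6
[488.25907373 190.39826612  81.34862291] [-0.31366313  1.93764734  3.67075324]
```

View pics/t10c.png

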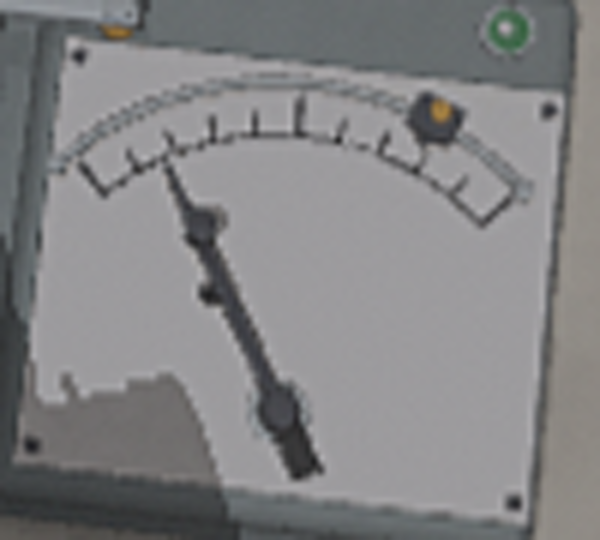

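View pics/w10.png

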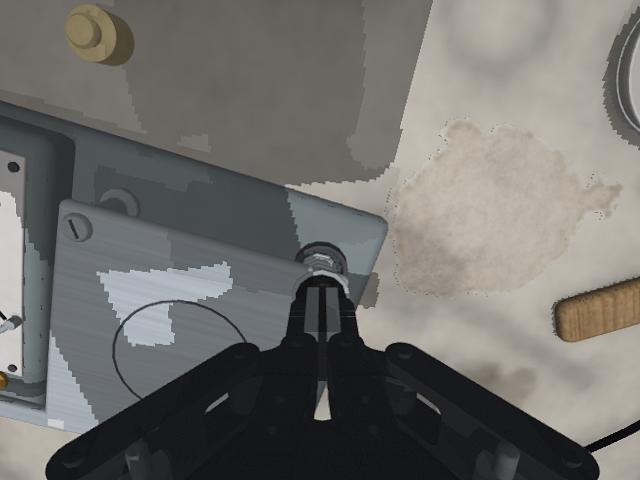

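```bash
python3 -m creep '[0,0,0,1,0,0,255,0,0,0,1,0,0,255,0,0,0,1,0,0,255,0,0,0,1,0,0,255,0,0,0,1,0,0,255,0,0,0,1,0,0,255,0,0,0,1,0,0,255,0,0,0,1,0,0,255,0,0,0,1,0,0,255,0,0,0,0.5,0,0,255,0,0,0,0,0,0,255]';python3 - <<'E'
from h import *
s=sense();print(s['tool_pos'],s['wrist_force'])
im=camera('top'); save('t11c',crop(im,295,235,100,90,6))
E
```

```text
time: 12.2
tool_pos: [487.9, 190.7, 72.1]
orientation: [-0.072, 0.704, 0.073, 0.703]
wrist_force: [-3.0, 5.5, 6.3]
finger_gap: 0.0
[487.87694493 190.7038379   72.06592846] [-3.00567948  5.51358658  6.32747825]
```

View pics/t11c.png

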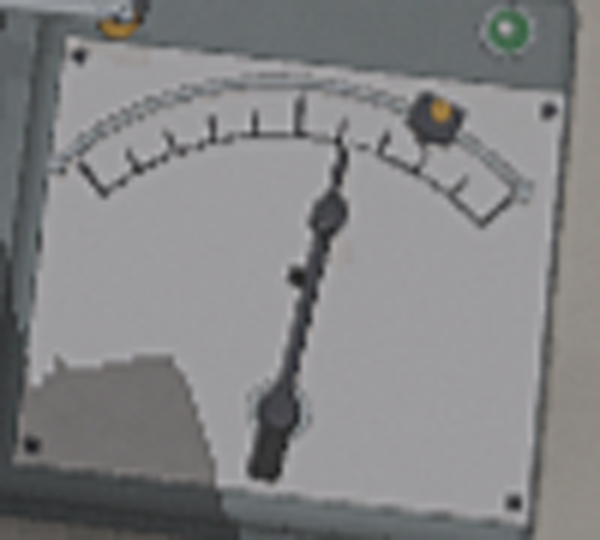

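```bash
cat > rd.py <<'E'
from h import *
import sys
C=cam('top')
f=lambda x,y:[(x+.5)/6+295-.5,(y+.5)/6+235-.5]
# pivot in same picture: ring base z~50
def rep(tip,stud):
    p=onz(C,[f(279,408)],62)[0][:2]; th=-.1
    for k,q,z in [('tip',tip,56),('stud',stud,82),('markscrew',(441,111),62),('nose',(427,138),52),('6',(337,143),48),('8',(417,170),48)]:
        w=onz(C,[f(*q)],z)[0];d=w[:2]-p; print(k,np.hypot(*d).round(1),(np.pi/4+th-np.arctan2(d[1],d[0])).round(3))
a=list(map(float,sys.argv[1:])); rep(a[:2],a[2:])
E
python3 rd.py 343 150 329 211
```

```text
tip 83.9 0.927
stud 59.7 0.919
markscrew 105.9 1.179
nose 98.3 1.182
6 87.1 0.902
8 88.5 1.206
```

```bash
python3 -m creep '[0,0,0,1,0,0,255,0,0,0,1,0,0,255,0,0,0,0.5,0,0,255,0,0,0,0,0,0,255,0,0,0,0,0,0,255]';python3 - <<'E'
from h import *
s=sense();print(s['tool_pos'],s['wrist_force'])
im=camera('top'); save('t12c',crop(im,295,235,100,90,6))
E
```

```text
time: 12.88
tool_pos: [487.8, 190.8, 69.6]
orientation: [-0.072, 0.704, 0.073, 0.703]
wrist_force: [-3.3, 6.6, 8.1]
finger_gap: 0.2
[487.82810427 190.75007886  69.62336472] [-3.30478705  6.56590367  8.05292035]
```

View pics/t12c.png

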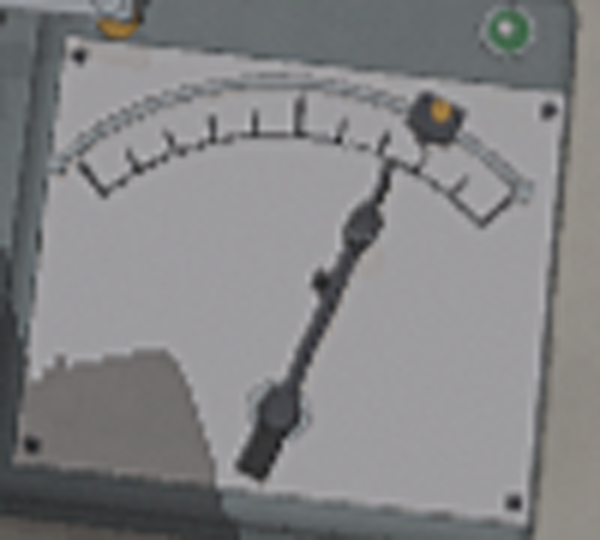

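```bash
python3 rd.py 389 165 364 225|head -2;  python3 -m creep '[0,0,0,0.9,0,0,255,0,0,0,0,0,0,255,0,0,0,0,0,0,255]';python3 - <<'E'
from h import *
s=sense();print(s['tool_pos'],s['wrist_force'])
im=camera('top'); save('t13c',crop(im,295,235,100,90,6))
E
```

```text
tip 84.3 1.106
stud 59.3 1.11
time: 13.3
tool_pos: [487.8, 190.8, 68.7]
orientation: [-0.072, 0.704, 0.073, 0.703]
wrist_force: [-3.8, 6.1, 9.4]
finger_gap: 0.1
[487.80828593 190.77756096  68.72756345] [-3.79788203  6.07773092  9.44561674]
```

View pics/t13c.png

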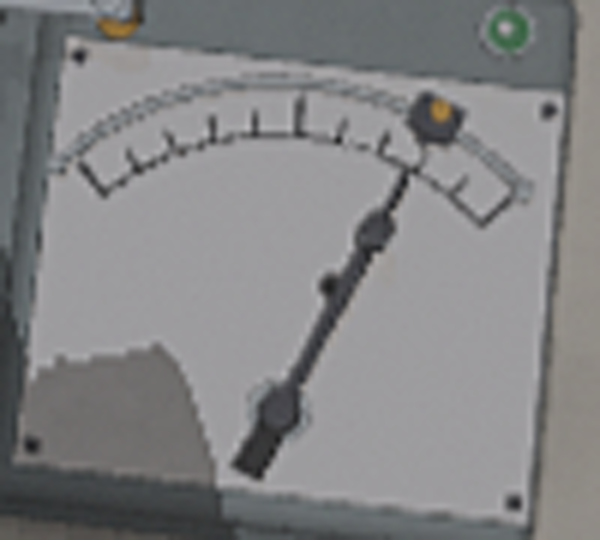

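```bash
python3 rd.py 406 174 375 231|head -2;  python3 -m creep '[0,0,0,-2,0,0,255,0,0,0,-2,0,0,255,0,0,0,-3,0,0,255,0,0,0,-3,0,0,255,0,0,0,-3,0,0,255,0,0,0,-4,0,0,255,0,0,0,-6,0,0,255,0,0,0,-20,0,0,255,0,0,0,-40,0,0,255,0,0,0,-40,0,0,255,0,0,0,0,0,0,255]';python3 - <<'E'
from h import *
s=sense();print(s['tool_pos'],s['wrist_force'])
im=camera('top'); save('t14c',crop(im,295,235,100,90,6)); save('t14',crop(im,150,190,260,195,3)); save('s14',crop(camera('side'),200,120,250,190,3))
E
```

```text
tip 84.1 1.177
stud 59.1 1.174
time: 14.72
tool_pos: [490.5, 190.4, 194.5]
orientation: [-0.072, 0.701, 0.073, 0.706]
wrist_force: [-0.4, 0.3, 0.5]
finger_gap: -0.3
[490.45367294 190.4135779  194.49696103] [-0.42443333  0.26484028  0.46244652]
```

View pics/t14c.png

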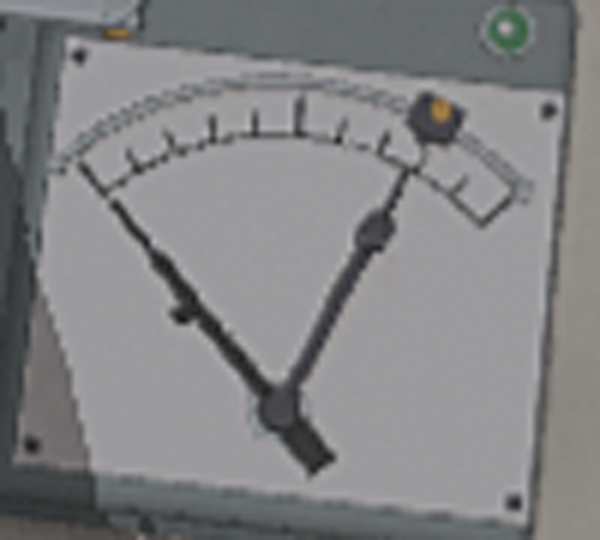

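View pics/s14.png

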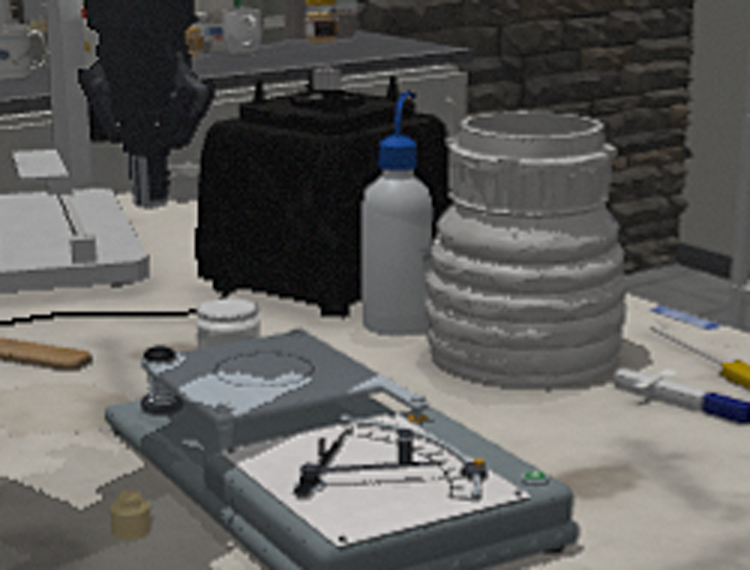

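View pics/t14.png

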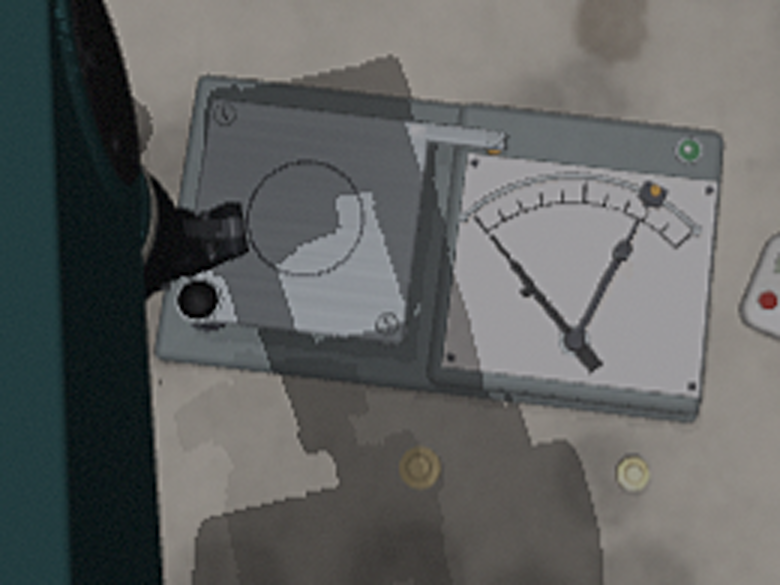

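The trailing hand stayed at the marker: its tip is at (406,174) in the crop, right under the nose. The pointer is back at zero, the plate is up, and the robot is clear.

```bash
python3 -m creep '[0,0,0,0,0,0,255,0,0,0,0,0,0,255]'; python3 - <<'E'
from plant import *
print(sign_off())
E
```

```text
time: 15.08
tool_pos: [487.4, 189.8, 190.2]
orientation: [-0.073, 0.704, 0.072, 0.702]
wrist_force: [-0.0, 0.7, -0.7]
finger_gap: -0.0
the job is handed in; nothing more can be done
None
```

The gauge check is done and handed in at about 15 s. The trailing hand is left showing the set marker.

- **Reset to zero:** I pushed the stud from about 1.13 rad back to zero with the closed fingertips, without gripping it. A wrist-camera check afterwards put the hand at 0.00 rad.
- **Press:** I pressed the black cap down in small steps until the pointer carried the trailing hand to about 1.175 rad. The marker measures about 1.18 rad, and one division is 0.15 rad. At the end of the press the force was about 9 N upward and about 7 N sideways.
- **After release:** The top and side pictures show the plate up, the pointer at zero and the trailing hand still under the marker nose. The marker had not moved, and the robot was clear at about 190 mm.
- **Other objects:** The jar, weights and timer looked untouched in the pictures. The jar was partly hidden by the arm in the last top view but shows in place in the side view.

The wrist and top cameras differed by about 2 mm in placing the scale pivot. Their marker readings agreed to within about 0.01 rad. No check failed.

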